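# Open the lensmeter's lens clamp and hold it open for loading

### The arm

A 6-joint arm with a two-finger parallel gripper is mounted at the origin on the work surface. World frame = base frame: x ahead of the robot, y to its left, z up, the work surface at z = 0. Lengths are in mm, angles in rad, forces in N, time in s.
With the tool pointing down it reaches from about 400 to 925 mm from the base axis. Payload 12.5 kg.
Tool frame: the origin (TCP) lies at the very end of the fingers, on their centre line; the grasp point (between the pads) lies 19 mm behind it (env.grasp_offset is the distance from the TCP to the grasp point, in mm); z points along the fingers, y is the direction in which the jaws open and shut (so a half turn about z gives the same grasp; the last joint's range is limited). The gripper opens to 95 mm and grips with 3 to 60 N. Pads are 20 mm wide; open, the fingers measure 119 mm over their backs; the gripper's body (75 mm by 180 mm) begins 59 mm behind the grasp point.
Start: joints at [1.188, 0.491, 1.559, -0, 1.092, -0.106], TCP at [170.782, 601.232, 214.661] pointing down, gripper open.
Joint ranges: [-3.1, 3.1], [-0.84, 2.19], [0.05, 2.79], [-1.13, 4.28], [0.06, 2.93], [-2.69, 2.69]. Speed limits (rad/s): [2.22, 2.22, 2.79, 3.14, 3.14, 3.14].

### API

Orientations are given as [roll, pitch, yaw] about the fixed x, y, z axes, in that order (R = Rz(yaw) Ry(pitch) Rx(roll)).
In Python, from cell import env gives the robot as it stands. The module is installed in compiled form; this text tells all that it offers.
- The arm moves only by the shell command python3 -m pendant 'ROWS'. ROWS is JSON, one flat list of numbers, 5 for each row, row after row: the shift along the tool's x, y, z as a fraction of full scale, then the turn about the tool's z as a fraction of full scale, then the gripper's target within -1 to 1 (shut at 1, half-way at 0, fully open at -1). In form: [x, y, z, turn, grip, x, y, z, turn, grip, ...]. A call has 1 to 10 rows; each row shifts and turns the commanded pose from where the row before left it, along the tool's axes as they then stand; what a row does not reach is not made up. Full scale, the value 1, is 0.4 m for a shift and 180 degrees for a turn. A row lasts 1/8 s, in which the tool goes at most 62.5 mm and 10.7 degrees, less where a joint would pass 70% of its speed; a pose out of reach is approached as far as the arm can. A call with a number of a shift or a turn outside -1 to 1 is refused whole. A call with a gripper value outside its range is refused whole. The fingers move at their own pace and stop on an object; the grip force is fixed at half the most. Time passes only in rows, so rows that do not move let the fingers close. It gives the time, the measured TCP pose, the force and the opening at its end, in the units of the state.
- env.state(): the state, without advancing time (a new reading comes with each control period).
- env.read_camera(name): name is "scene" or "side" or "wrist"; returns the picture (420x560x3 uint8, red, green, blue); there is no depth.
- env.camera_model(name): a dict with "fx", "fy", "cx", "cy" (pixels), "k1" (the pictures are not rectified: a ray, as slopes to the right and down, at radius r is drawn at 1 + k1 r^2 times it, then the intrinsics apply), "view" (4x4, takes a point from world to camera coordinates); the wrist camera has in their place "tool_from_camera" (4x4, takes a point from camera to tool coordinates, whose origin is the TCP and whose axes are the flange's). Camera axes: x right, y down, z forward; pixel columns grow to the right and rows downward; lengths in mm; the calibration is good to about 2 mm. A picture is of the moment at which its call begins: read the wrist's pose just before it. camera_model takes no time and is no camera call.
- env.job_done(): hands the job in, once; it reports no verdict.
Trained networks look in the newest picture that a camera, given by its name, has taken for a name from the list of things; names that differ only in an ending like _2 or _b are one class to them, and where a whole thing is asked for, a point or a joint stands for the part that bears it (a point fixed in the world has none). Each returns a list of dicts, best first, with "confidence" (0 to 1); they miss things now and then, are a little off and sometimes report something else, mostly with a low value. They report only what shows in the picture. A call takes as long as a camera call.
- env.masks_of(thing, camera): "region" (420x560 bool, what is visible of it).
- env.landmark_of(thing, camera): "xyz" ([x, y, z] in mm, in world coordinates, good to about 4 mm: a listed point, or the origin of a listed thing).
The state is a dict: "t": time; "joints": joint angles; "qvel": joint speeds; "tau": joint torques, N m; "eef_pos": TCP position; "tcp_rot": TCP orientation; "ft_force": force on the tool from outside, world axes, zero at the start; "moment": the same for the moment, N m; "opening": opening from 0.0 (shut) to 1.0 (fully open).
Only numpy, scipy, OpenCV 4.12 (cv2) and the standard library are available. Lean on these libraries where they do the work, as an engineer would, in place of code of your own. Each camera call takes 0.05 s, during which the arm holds its last target.

### The job

Get the lensmeter ready for the spectacles waiting in the tray: turn the black lock knob on top of it anticlockwise until it clicks over to free, then take the clamp's upright black handle and draw the spring-loaded lens clamp back towards the eyepiece until its red pointer stands in the green band on the white scale plate. Finish while still holding the handle there, since the optician will put the spectacles in and the clamp closes if it is let go, and leave everything else on the desk where it is.

Things in the scene. Friction and masses are not known exactly. Their poses are not given: they have to be found in the camera images.
- lensmeter: Lensmeter, white and grey, fixed on the desk, tube level. Origin under the middle of its 230 x 160 mm foot; x runs along the tube from the black eyepiece (-192 mm) to the lamp housing (+192), z up. Tube axis at z 190, its top and the power drum (86 mm across, y -44 to -70) at most 227. Grey guide block on the telescope: x -145 to -60, 32 wide, top at z 248. Nothing on it is above z 287.
- lock_grip (a point): Black lock knob on the guide block, vertical axis at the meter's x -115, y 0 mm: a bar 36 mm long, 12 mm wide, sides upright from 257 to 287 mm above the desk, on a round skirt 33 mm across (top 257 mm). The point is on the axis, 276 mm above the desk; its x axis runs along the bar and turns with it, z up.
- lock (a joint): Turn of the lock knob, rad, anticlockwise from above, between end stops. 0: locked, bar 60 degrees across the tube, clamp blocked. 1.047: free, bar in line with the tube (white line to the green dot). The click is at about 0.52: short of it the knob springs back to 0, past it on to 1.047, where it stays. Takes about 0.12 N m at first, less towards the click. Clamp free from 0.85.
- clamp_handle: Clamp handle: upright black round knob with two grey rings, 20 mm across, 30 mm tall, on a 10 mm stem. Origin on its axis at grip height, 270 mm above the desk (knob 252 to 282), at the meter's x 0, y 0 when closed; the meter's axes. It slides with the clamp along the meter's -x. Below it nothing is above 244 mm. The lock knob's axis is 115 mm away when closed.
- clamp (a joint): How far the lens clamp is drawn back, in m, along the meter's -x (towards the eyepiece). 0: closed, where it starts; 0.022: pointer in the middle of the green band; 0.018 and 0.026: pointer's middle at the band's edges; 0.034: end stop. A spring pulls it shut with about 4 N at 0, 8 N at 0.022, 10 N at the stop.
- pointer (a point): Middle of the red pointer on the clamp (3 x 18 mm bar lying across the scale plate, 242 mm above the desk). Axes are the meter's.
- mark (a point): Middle of the green band, 8 mm wide, across the fixed white scale plate beside the rod. Axes are the meter's: the pointer is in the band when it lies within 4 mm of this point along x. The pointer starts 22 mm from it on the +x side.
- tray: Bystander: blue open job tray, 150 x 200 mm, 36 mm tall. Origin under its middle.
- spectacles: Bystander: folded brown spectacles lying in the tray, 128 mm wide, 44 mm tall. Origin under the middle of the front.
- spray: Bystander: white lens-spray bottle, 44 mm across, 135 mm tall. Origin under its middle.
- drops: Bystander beside the lensmeter: small white eye-drop bottle with a green cap, 25 mm across, 62 mm tall. Origin under its middle.
- trial_lens: Bystander beside the lensmeter: red-rimmed round trial lens with a tab, 38 mm across, 4 mm thick, lying flat. Origin under its middle.
- ruler: Bystander: white flat ruler, 25 x 165 x 4 mm. Origin under its middle.
- screwdriver: Bystander beside the lensmeter: small screwdriver with a yellow handle, 130 mm long, lying flat.
- dock: Bystander: round yellow toothed dock, 118 mm across, with a black hand-held instrument on it, 54 mm tall in all. Origin under its middle.

How it is judged:
By the outcome, as a careful person would: the job done as asked, in the order asked, and still so for the second after the job is handed in, while the arm keeps its last pose, push and grip.
It also fails if it takes over 45 s, if anything falls off the work surface, if the arm or the gripper's body presses on something with over 40 N, if the wrist force passes 120 N, or if a joint passes its speed limit or range.

## Working session

There is one attempt and no reset: what is moved stays moved. The work goes in short steps, Python scripts to look and compute and a shell command to move; the robot and the scene stay as the last step left them, time stands still between calls to the robot, and variables do not carry over. Pictures are saved under pics/ and viewed, and the job is handed in when it is done.

```bash
mkdir -p pics
python3 - <<'E'
from cell import env
import cv2,numpy as np
s=env.state();print(s)
for c in ["scene","side","wrist"]:
    im=env.read_camera(c);cv2.imwrite(f"pics/{c}0.png",im[:,:,::-1])
    for t in ["lock_grip","clamp_handle","pointer","mark","lensmeter"]:
        r=env.landmark_of(t,c)
        print(c,t,[(np.round(q["xyz"],1).tolist(),round(q["confidence"],2)) for q in r[:2]])
print(env.state()["t"],env.grasp_offset)
E
```

```text
{'t': 0.0, 'joints': array([ 1.18842736e+00,  4.91546585e-01,  1.55947868e+00,  7.16923971e-07,
        1.09171619e+00, -1.05610528e-01]), 'qvel': array([ 7.96518845e-05, -6.96036982e-04, -3.51150476e-04, -4.32311894e-04,
       -4.32565745e-04, -1.82323081e-03]), 'tau': array([-2.16543827e-03, -6.12627983e+01, -2.58175278e+01,  6.91377791e-02,
        4.83179174e-02, -1.04525491e-04]), 'eef_pos': array([170.6598645 , 600.9753194 , 214.05975262]), 'tcp_rot': array([-3.14045033e+00, -1.21731696e-04,  2.86483382e+00]), 'ft_force': array([0.41222912, 0.47163168, 1.00225087]), 'moment': array([-0.0307392, -0.0282402, -0.0261363]), 'opening': 0.9989113912470894}
scene lock_grip [([641.4, 59.9, 271.9], 0.6)]
scene clamp_handle [([583.0, -38.6, 269.2], 0.49), ([681.2, 447.4, 0.8], 0.36)]
scene pointer [([643.3, 66.0, 272.7], 0.59), ([604.3, -27.8, 238.2], 0.46)]
scene mark [([615.3, -10.5, 235.4], 0.98)]
scene lensmeter [([584.2, -33.2, -0.1], 0.62)]
side lock_grip [([641.2, 64.2, 273.6], 0.61)]
side clamp_handle [([583.2, -36.8, 271.8], 0.49)]
side pointer [([608.7, -29.3, 241.1], 0.58), ([434.8, 479.5, 4.9], 0.46)]
side mark [([619.3, -12.4, 239.8], 0.94)]
side lensmeter [([586.1, -33.9, 1.2], 0.58)]
wrist lock_grip []
wrist clamp_handle []
wrist pointer []
wrist mark []
wrist lensmeter []
0.9 18.8
```

View pics/scene0.png

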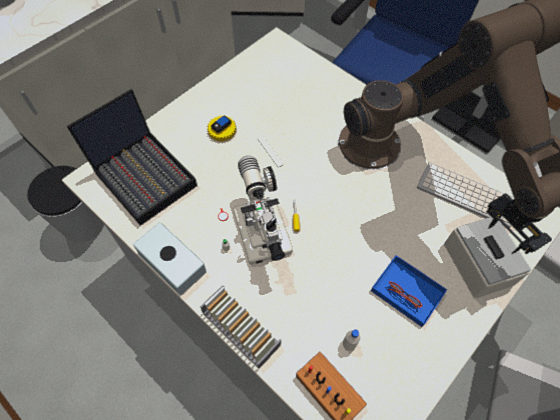

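View pics/side0.png

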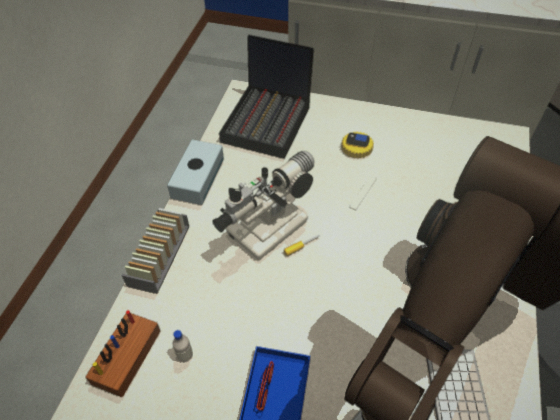

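Run:
```python
import numpy as np
from cell import env
L=np.array([641.3,62]);H=np.array([583.1,-37.7])
d=L-H;print(np.linalg.norm(d),np.degrees(np.arctan2(d[1],d[0])))
from scipy.spatial.transform import Rotation as R
s=env.state();print(R.from_euler('xyz',s['tcp_rot']).as_matrix().round(3))
for c in ["scene","side"]:
    m=env.camera_model(c);V=np.array(m["view"]);print(c,(-V[:3,:3].T@V[:3,3]).round())
print(env.camera_model("wrist"))
```

```text
115.4440557153117 59.725700329407296
[[-0.962  0.273  0.   ]
 [ 0.273  0.962  0.   ]
 [-0.     0.    -1.   ]]
scene [1119.  528. 1510.]
side [ 259.  949. 1388.]
{'fx': 319.4315461581717, 'fy': 319.4315461581717, 'cx': 278.37614740854065, 'cy': 206.4512673815323, 'k1': -0.0014160107295264587, 'tool_from_camera': array([[-7.36433304e-04, -9.55922689e-01, -2.93617559e-01,
         8.32117325e+01],
       [ 9.99999089e-01, -1.03606082e-03,  8.64939466e-04,
         8.30258361e-02],
       [-1.13102091e-03, -2.93616655e-01,  9.55922581e-01,
        -1.69124418e+02],
       [ 0.00000000e+00,  0.00000000e+00,  0.00000000e+00,
         1.00000000e+00]])}
```

The landmark separation is 115.4 mm against the stated 115, and the tube lies at 59.7° in the world. I'll rise first, then go over the lock knob.

```bash
python3 -m pendant '[0,0,-0.15,0,-1, 0,0,-0.15,0,-1, -0.1,-0.065,0,0,-1, -0.1,-0.065,0,0,-1, -0.1,-0.065,0,0,-1, -0.1,-0.065,0,0,-1, -0.1,-0.065,0,0,-1, -0.1,-0.065,0,0,-1, -0.1,-0.065,0,0,-1, -0.1,-0.065,0,0,-1]' && python3 -m pendant '[-0.1,-0.065,0,0,-1, -0.1,-0.065,0,0,-1, -0.1,-0.065,0,0,-1, -0.1,-0.065,0,0,-1, -0.1,-0.065,0,0,-1,-0.1,-0.065,0,0,-1,-0.1,-0.065,0,0,-1, 0,0,0,-0.045,-1, 0,0,0,-0.045,-1, 0,0,0,0,-1]'
cat > look.py <<'E'
from cell import env
import cv2,numpy as np,sys
s=env.state();print({k:np.round(s[k],3) for k in ["t","eef_pos","tcp_rot","joints","ft_force","opening"]})
for c in sys.argv[2:]:
    im=env.read_camera(c);cv2.imwrite(f"pics/{c}{sys.argv[1]}.png",im[:,:,::-1])
    for t in ["lock_grip","clamp_handle","pointer","mark"]:
        r=env.landmark_of(t,c)
        print(c,t,[(np.round(q["xyz"],1).tolist(),round(q["confidence"],2)) for q in r[:2]])
E
python3 look.py 1 wrist scene
```

```text
t: 2.15
eef_pos: [422.6, 312.4, 334.8]
tcp_rot: [3.141, 0.0, 2.865]
ft_force: [-0.6, 0.2, 0.1]
opening: 0.999
t: 3.4
eef_pos: [641.4, 62.0, 334.6]
tcp_rot: [3.142, -0.0, -3.137]
ft_force: [-0.7, -0.2, 0.9]
opening: 0.999
{'t': np.float64(3.4), 'eef_pos': array([641.357,  61.985, 334.564]), 'tcp_rot': array([ 3.142, -0.   , -3.137]), 'joints': array([-0.006,  0.433,  1.335,  0.   ,  1.374, -1.582]), 'ft_force': array([-0.653, -0.241,  0.86 ]), 'opening': np.float64(0.999)}
wrist lock_grip [([638.1, 62.7, 271.0], 0.79), ([680.6, 442.3, 0.3], 0.3)]
wrist clamp_handle [([586.6, -28.0, 266.2], 0.73)]
wrist pointer [([603.4, -28.0, 238.3], 0.89)]
wrist mark [([614.7, -10.2, 237.0], 0.98), ([601.6, -26.2, 238.4], 0.26)]
scene lock_grip [([640.1, 59.9, 274.7], 0.41)]
scene clamp_handle []
scene pointer [([606.7, -28.7, 238.8], 0.47)]
scene mark [([616.7, -10.2, 235.8], 0.73)]
```

View pics/wrist1.png

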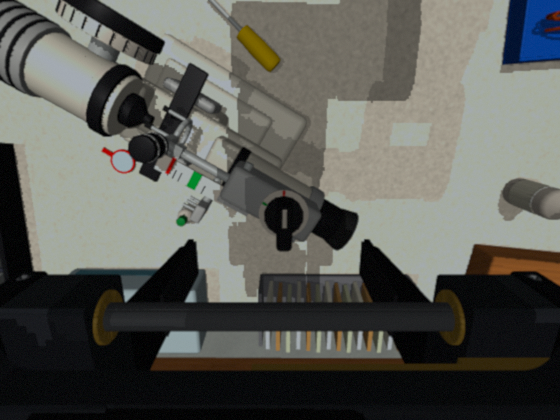

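```bash
cat > px.py <<'E'
from cell import env
import numpy as np
from scipy.spatial.transform import Rotation as R
def ray(u,v,s):
    m=env.camera_model("wrist");x=(u-m["cx"])/m["fx"];y=(v-m["cy"])/m["fy"];k=m["k1"]
    a,b=x,y
    for _ in range(5):
        f=1+k*(a*a+b*b);a,b=x/f,y/f
    T=m["tool_from_camera"];Rt=R.from_euler('xyz',s["tcp_rot"]).as_matrix()
    o=Rt@T[:3,3]+s["eef_pos"];d=Rt@T[:3,:3]@np.array([a,b,1]);return o,d
def at(u,v,z,s=None):
    s=s or env.state();o,d=ray(u,v,s);return (o+d*(z-o[2])/d[2]).round(1)
E
python3 - <<'E'
import cv2
im=cv2.imread("pics/wrist1.png");cv2.imwrite("pics/w1z.png",cv2.resize(im[130:420,130:430],None,fx=2,fy=2,interpolation=cv2.INTER_CUBIC))
E
```

```text
(no output)
```

View pics/w1z.png

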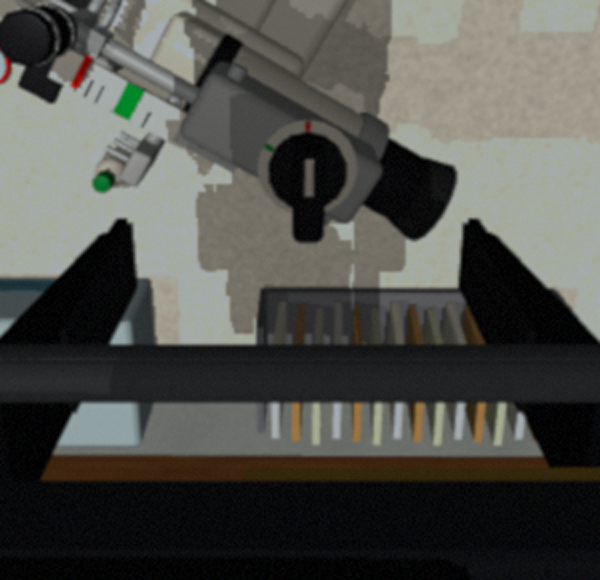

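The wrist picture shows the lock knob's bar vertical in the image, so along world x, with its white line at (284, 218). The line points at the red dot, and the green dot is anticlockwise of it. The handle's top is at about (144, 148), the pointer at (171, 166), and the green band at (194, 181).

Run:
```python
from px import *
print("line top",at(284,209,287),at(284,228,287),"skirt",at(283.5,217,257),"handle",at(143.5,148,282))
print("ptr",at(171,166,242),"mark",at(194.5,180.5,240))
```

```text
line top [626.7  66.3 287. ] [641.1  66.4 287. ] skirt [643.   66.6 257. ] handle [584.7 -30.6 282. ]
ptr [604.1 -26.3 242. ] mark [616.7  -8.4 240. ]
```

j6 would end near its limit with this gripper orientation. I'll turn half round and measure again from the other side, which also cancels camera bias.

```bash
python3 -m pendant '[0,0,0,0.059,-1,0,0,0,0.059,-1,0,0,0,0.059,-1,0,0,0,0.059,-1,0,0,0,0.059,-1,0,0,0,0.059,-1,0,0,0,0.059,-1,0,0,0,0.059,-1,0,0,0,0.059,-1,0,0,0,0.059,-1]' && python3 -m pendant '[0,0,0,0.059,-1,0,0,0,0.059,-1,0,0,0,0.059,-1,0,0,0,0.059,-1,0,0,0,0.059,-1,0,0,0,0.059,-1,0,0,0,0.059,-1,0,0,0,0,-1]'; python3 look.py 2 wrist side
python3 - <<'E'
import cv2
im=cv2.imread("pics/wrist2.png");cv2.imwrite("pics/w2z.png",cv2.resize(im[120:320,180:480],None,fx=2.6,fy=2.6,interpolation=cv2.INTER_CUBIC))
E
```

```text
t: 5.15
eef_pos: [641.4, 62.1, 334.6]
tcp_rot: [3.142, -0.0, 1.288]
ft_force: [0.2, 0.2, 0.3]
opening: 1.0
t: 6.15
eef_pos: [641.4, 62.1, 334.6]
tcp_rot: [-3.141, -0.0, -0.002]
ft_force: [0.6, -0.3, 0.1]
opening: 0.997
{'t': np.float64(6.15), 'eef_pos': array([641.363,  62.109, 334.622]), 'tcp_rot': array([-3.141e+00, -0.000e+00, -2.000e-03]), 'joints': array([-0.006,  0.433,  1.335,  0.   ,  1.374,  1.567]), 'ft_force': array([ 0.635, -0.341,  0.149]), 'opening': np.float64(0.997)}
wrist lock_grip [([639.4, 62.0, 274.4], 0.87)]
wrist clamp_handle [([682.3, 445.8, 2.1], 0.75)]
wrist pointer [([601.8, -27.4, 241.4], 0.97)]
wrist mark [([617.6, -9.5, 238.1], 0.65)]
side lock_grip [([640.1, 61.8, 276.9], 0.64)]
side clamp_handle [([586.4, -33.7, 2.5], 0.5), ([584.1, -34.6, 271.2], 0.44)]
side pointer [([607.7, -29.4, 240.1], 0.57)]
side mark [([616.7, -9.2, 242.2], 0.71)]
```

View pics/w2z.png

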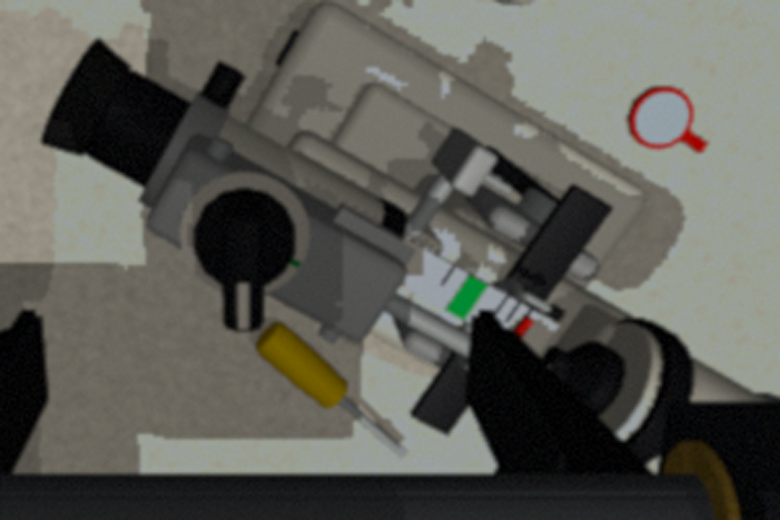

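The zoomed picture shows the knob's white line at about (273, 238) and the skirt centre at about (276, 210) in full-picture pixels.

Run:
```python
from px import *
print("line",at(273.5,229.6,287),at(273.5,246,287),"skirt",at(276.2,210.4,257),"handle?",at(180+590/2.6,120+375/2.6,282))
print("ptr",at(180+525/2.6,120+327/2.6,242),"mark",at(180+467/2.6,120+297/2.6,240))
```

```text
line [640.8  66.  287. ] [627.8  66.1 287. ] skirt [645.8  64.2 257. ] handle? [610.  -36.3 282. ]
ptr [607.6 -29.6 242. ] mark [617.9  -9.5 240. ]
```

```bash
python3 -m pendant '[0,-0.006,0.06,0,-1, 0,0,0.06,0,-1, 0,0,0.056,0,-1, 0,0,0,0,-1, 0,0,0,0,-0.4]'; python3 -m pendant '[0,0,0,0,0.3,0,0,0,0,0.6, 0,0,0,0,0.65,0,0,0,0,0.65]'; python3 look.py 3 wrist scene
```

```text
t: 7.28
eef_pos: [641.8, 64.5, 265.2]
tcp_rot: [-3.142, -0.001, -0.003]
ft_force: [-0.5, -0.1, -0.0]
opening: 0.938
t: 7.78
eef_pos: [641.4, 64.5, 264.3]
tcp_rot: [-3.141, -0.0, -0.003]
ft_force: [-0.1, 0.4, -0.2]
opening: 0.53
{'t': np.float64(7.775), 'eef_pos': array([641.372,  64.501, 264.328]), 'tcp_rot': array([-3.141e+00, -0.000e+00, -3.000e-03]), 'joints': array([-0.002,  0.478,  1.443,  0.   ,  1.22 ,  1.572]), 'ft_force': array([-0.146,  0.428, -0.186]), 'opening': np.float64(0.53)}
wrist lock_grip [([639.8, 63.3, 271.3], 0.86), ([718.8, -84.2, 2.8], 0.62)]
wrist clamp_handle []
wrist pointer [([305.8, -264.3, -1.6], 0.46)]
wrist mark [([614.3, -10.7, 238.6], 0.9), ([584.6, -34.8, 6.0], 0.33)]
scene lock_grip [([638.3, -184.5, -0.2], 0.66), ([641.9, 62.1, 273.0], 0.58)]
scene clamp_handle []
scene pointer []
scene mark [([615.4, -10.7, 239.1], 0.92)]
```

View pics/wrist3.png

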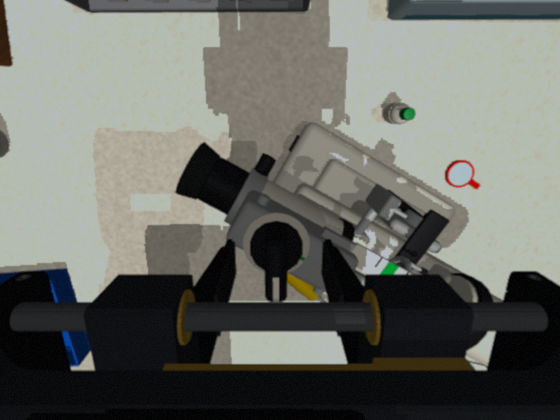

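The fingers at columns 232 and 330 straddle the knob's bar at column 276, so it is centred. Closing.

```bash
python3 -m pendant '[0,0,0,0,1,0,0,0,0,1,0,0,0,0,1,0,0,0,0,1,0,0,0,0,1]'; python3 -m pendant '[0,0,0,0,1,0,0,0,0,1]'
```

```text
t: 8.9
eef_pos: [641.4, 65.9, 264.3]
tcp_rot: [-3.139, -0.0, -0.003]
ft_force: [1.0, 7.2, 0.1]
opening: 0.125
t: 9.15
eef_pos: [641.4, 65.9, 264.3]
tcp_rot: [-3.139, -0.0, -0.003]
ft_force: [0.6, 6.9, 0.1]
opening: 0.127
```

```bash
python3 -m pendant '[0,-0.004,0,0,1, 0,0,0,-0.03,1,0,0,0,-0.03,1,0,0,0,-0.03,1]'; python3 -c "
from cell import env;s=env.state();print(s['moment'],s['ft_force'])"; python3 -m pendant '[0,0,0,-0.03,1,0,0,0,-0.03,1,0,0,0,-0.03,1]'; python3 -c "
from cell import env;s=env.state();print(s['moment'],s['ft_force'])"
```

```text
t: 9.65
eef_pos: [641.5, 65.6, 264.3]
tcp_rot: [3.141, 0.0, 0.282]
ft_force: [1.2, -2.4, 0.4]
opening: 0.126
[-0.59632148  0.10024435 -0.12644131] [ 1.20227583 -2.43232189  0.44426732]
t: 10.02
eef_pos: [641.6, 65.3, 264.3]
tcp_rot: [3.14, 0.0, 0.565]
ft_force: [1.1, -4.6, -1.5]
opening: 0.124
[-0.90243791 -0.0479676   0.00761161] [ 1.11694779 -4.59074698 -1.47594487]
```

```bash
python3 -m pendant '[0,0,0,-0.03,1,0,0,0,-0.03,1,0,0,0,-0.03,1,0,0,0,-0.03,1,0,0,0,-0.033,1,0,0,0,0,1]'; python3 -c "
from cell import env;s=env.state();print(s['moment'],s['ft_force'],s['joints'])"
```

```text
t: 10.78
eef_pos: [642.2, 64.8, 264.3]
tcp_rot: [3.139, 0.001, 1.044]
ft_force: [4.5, -6.3, -0.9]
opening: 0.125
[-1.21428614 -0.68125658  0.03800212] [ 4.51616214 -6.25050957 -0.90010207] [-9.40100121e-04  4.78720137e-01  1.44202926e+00 -2.12705974e-03
  1.21905150e+00  5.27003160e-01]
```

```bash
python3 -m pendant '[0,0,0,0,0.3,0,0,0,0,0,0,0,0,0,-0.4,0,0,0,0,-0.4,0,0,-0.06,0,-0.4,0,0,-0.06,0,-0.4,0,0,-0.055,0,-0.4,0,0,0,0,-0.4]'; python3 look.py 4 wrist
```

```text
t: 11.78
eef_pos: [641.7, 66.2, 335.6]
tcp_rot: [3.139, -0.002, 1.043]
ft_force: [-0.1, 0.4, -0.5]
opening: 0.697
{'t': np.float64(11.775), 'eef_pos': array([641.73 ,  66.189, 335.597]), 'tcp_rot': array([ 3.139e+00, -2.000e-03,  1.043e+00]), 'joints': array([0.   , 0.433, 1.333, 0.   , 1.373, 0.528]), 'ft_force': array([-0.051,  0.408, -0.462]), 'opening': np.float64(0.697)}
wrist lock_grip [([638.7, 62.0, 272.7], 0.58)]
wrist clamp_handle [([586.0, -28.0, 268.4], 0.63)]
wrist pointer [([601.7, -28.3, 237.0], 0.7)]
wrist mark [([617.9, -10.6, 241.7], 0.71)]
```

View pics/wrist4.png

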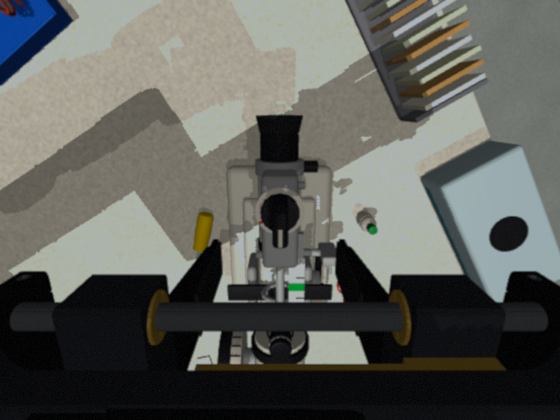

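The lock knob's bar at (280, 218) is now in line with the tube, at the green-dot position, and stayed there after release. Next I go over the handle and turn so the jaws close along the tube.

```bash
python3 -m pendant '[-0.095,0,0,0,-0.4,-0.095,0,0,0,-0.4,-0.095,0,0,0,-0.4,0,0,0,0.055,-0.4,0,0,0,0.055,-0.4,0,0,0,0.055,-0.4,0,0,0,0.055,-0.4,0,0,0,0.055,-0.4]' && python3 -m pendant '[0,0,0,0.055,-0.4,0,0,0,0.055,-0.4,0,0,0,0.055,-0.4,0,0,0,0.06,-0.4,0,0,0,0,-0.4]'; python3 look.py 5 wrist
```

```text
t: 13.02
eef_pos: [583.8, -32.4, 333.5]
tcp_rot: [-3.141, 0.001, 0.173]
ft_force: [-0.3, 1.1, 0.6]
opening: 0.699
t: 13.65
eef_pos: [583.8, -32.4, 333.6]
tcp_rot: [3.141, 0.001, -0.526]
ft_force: [0.4, 0.9, 0.4]
opening: 0.699
{'t': np.float64(13.65), 'eef_pos': array([583.817, -32.358, 333.642]), 'tcp_rot': array([ 3.141e+00,  1.000e-03, -5.260e-01]), 'joints': array([-0.168,  0.337,  1.487,  0.   ,  1.318,  1.928]), 'ft_force': array([0.408, 0.871, 0.358]), 'opening': np.float64(0.699)}
wrist lock_grip [([636.2, 64.0, 272.2], 0.73)]
wrist clamp_handle [([582.7, -28.8, 269.6], 0.88)]
wrist pointer [([601.6, -28.5, 239.4], 0.64)]
wrist mark [([615.2, -9.2, 240.0], 0.94), ([718.7, -83.2, 3.7], 0.16)]
```

View pics/wrist5.png

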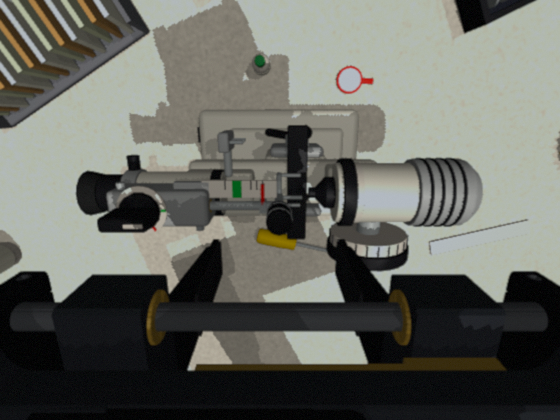

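The handle's top is at about (278, 217), midway between the fingers at columns 215 and 347. The pointer is at (262, 192) and the band at (237, 188).

Run:
```python
from px import *
import cv2
for p in [(276,215),(278,217),(280,219)]: print(at(*p,282))
print(at(262,192,242),at(237,188,240), "lock", at(130,217,287))
im=cv2.imread("pics/wrist5.png");cv2.imwrite("pics/w5z.png",cv2.resize(im[140:290,180:380],None,fx=4,fy=4,interpolation=cv2.INTER_CUBIC))
```

```text
[592.7 -35.  282. ]
[590.6 -35.4 282. ]
[588.5 -35.9 282. ]
[604.8 -28.  242. ] [618.  -11.1 240. ] lock [645.2  55.4 287. ]
```

View pics/w5z.png

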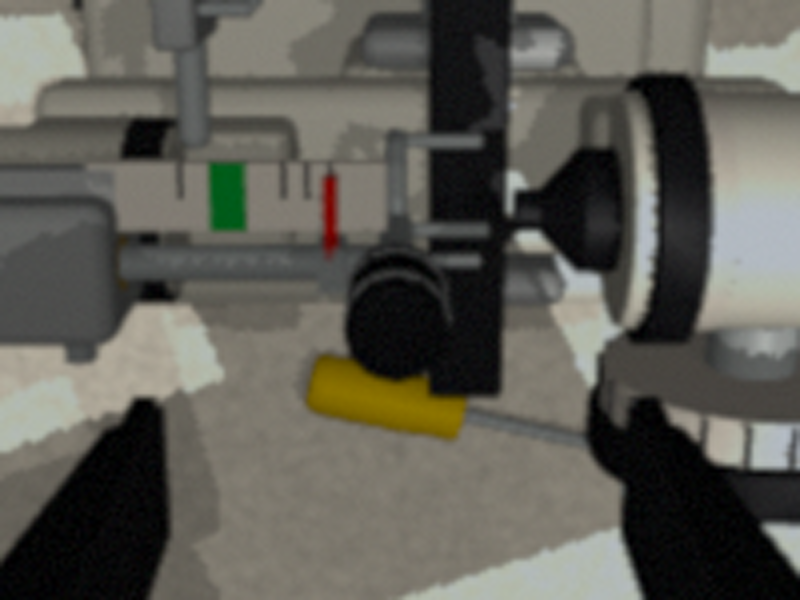

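```bash
python3 -m pendant '[0.006,0,0.06,0,-0.4,0,0,0.06,0,-0.4,0,0,0.05,0,-0.4,0,0,0.034,0,-0.4,0,0,0,0,-0.4]' && python3 -m pendant '[0,0,0,0,0.2,0,0,0,0,0.4,0,0,0,0,0.4]'; python3 look.py 6 wrist
```

```text
t: 14.52
eef_pos: [585.8, -33.6, 252.0]
tcp_rot: [3.141, 0.001, -0.526]
ft_force: [1.0, -0.0, 0.6]
opening: 0.7
t: 14.9
eef_pos: [586.1, -33.6, 253.1]
tcp_rot: [-3.141, -0.001, -0.527]
ft_force: [-0.4, 0.1, -0.1]
opening: 0.445
{'t': np.float64(14.9), 'eef_pos': array([586.126, -33.566, 253.084]), 'tcp_rot': array([-3.141e+00, -1.000e-03, -5.270e-01]), 'joints': array([-0.17 ,  0.4  ,  1.606,  0.   ,  1.135,  1.928]), 'ft_force': array([-0.353,  0.126, -0.108]), 'opening': np.float64(0.445)}
wrist lock_grip [([639.6, 64.7, 274.0], 0.81)]
wrist clamp_handle [([586.5, -30.3, 270.5], 0.62)]
wrist pointer [([601.6, -25.0, 241.3], 0.61)]
wrist mark [([615.2, -13.1, 239.8], 0.71)]
```

View pics/wrist6.png

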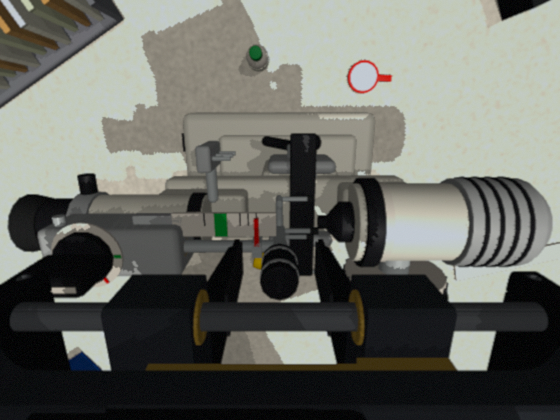

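The handle at (279, 275) is centred between the fingers at columns 235 and 323. The white line on the lock still points at the green dot. Closing.

```bash
python3 -m pendant '[0,0,0,0,1,0,0,0,0,1,0,0,0,0,1,0,0,0,0,1,0,0,0,0,1,0,0,0,0,1]'; python3 -c "
from cell import env;s=env.state();print(s['moment'],s['ft_force'],s['joints'])"
```

```text
t: 15.9
eef_pos: [585.9, -33.7, 252.6]
tcp_rot: [3.141, 0.0, -0.527]
ft_force: [-2.2, -3.5, 0.3]
opening: 0.202
[-0.64326796  0.52966127 -0.02068882] [-2.17511009 -3.54840803  0.26416647] [-1.69955251e-01  4.00587258e-01  1.60603237e+00 -2.38660233e-04
  1.13515060e+00  1.92810007e+00]
```

```bash
python3 -m pendant '[0,-0.012,0,0,1,0,-0.012,0,0,1,0,-0.012,0,0,1,0,-0.012,0,0,1,0,-0.01,0,0,1,0,0,0,0,1,0,0,0,0,1]'; python3 look.py 7 wrist scene side;python3 - <<'E'
from px import *
import cv2
print(np.linalg.norm(env.state()["eef_pos"]-np.array([585.9,-33.7,252.6])))
im=cv2.imread("pics/wrist7.png");cv2.imwrite("pics/w7z.png",cv2.resize(im[140:340,160:360],None,fx=3,fy=3,interpolation=cv2.INTER_CUBIC))
E
```

```text
t: 16.77
eef_pos: [597.3, -14.0, 252.6]
tcp_rot: [3.14, 0.0, -0.527]
ft_force: [-4.0, -6.7, 1.2]
opening: 0.204
{'t': np.float64(16.775), 'eef_pos': array([597.289, -14.038, 252.599]), 'tcp_rot': array([ 3.14 ,  0.   , -0.527]), 'joints': array([-1.340e-01,  4.170e-01,  1.579e+00, -1.000e-03,  1.146e+00,
        1.965e+00]), 'ft_force': array([-4.012, -6.693,  1.194]), 'opening': np.float64(0.204)}
wrist lock_grip [([639.7, 61.1, 273.1], 0.91), ([615.4, -11.2, 240.6], 0.47)]
wrist clamp_handle [([597.0, -9.5, 267.7], 0.58)]
wrist pointer [([613.0, -9.2, 239.8], 0.7), ([635.3, -186.2, -3.3], 0.5)]
wrist mark [([619.1, -11.7, 240.0], 0.8)]
scene lock_grip [([641.1, 60.1, 273.6], 0.65)]
scene clamp_handle []
scene pointer []
scene mark [([616.5, -7.0, 239.6], 0.62), ([589.5, -31.7, -5.2], 0.43)]
side lock_grip [([640.0, 65.4, 274.1], 0.67), ([594.1, -14.6, 268.0], 0.62)]
side clamp_handle [([591.8, -16.3, 271.5], 0.45)]
side pointer [([618.3, -9.0, 241.6], 0.67)]
side mark [([617.6, -10.3, 241.3], 0.7)]
22.672058975503397
```

View pics/w7z.png

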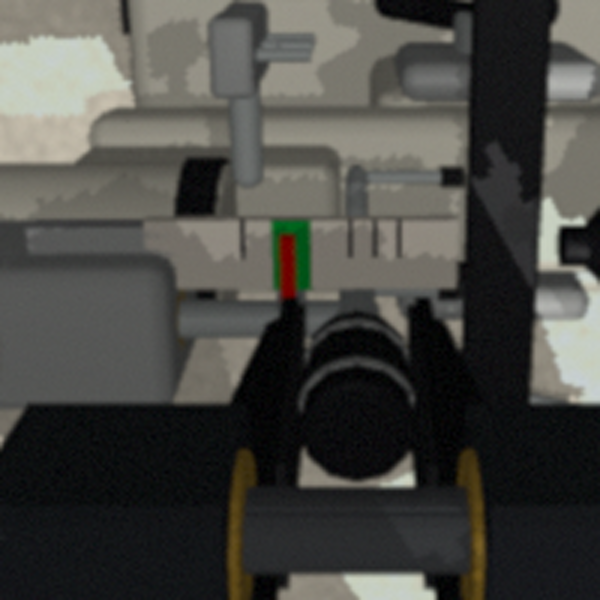

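The red pointer (zoom columns 281–295, centre 288) stands inside the green band (273–310, centre 291.5), about 0.8 mm past the middle. I'll check that it holds, then hand in.

```bash
python3 -m pendant '[0,0.001,0,0,1,0,0,0,0,1,0,0,0,0,1,0,0,0,0,1,0,0,0,0,1,0,0,0,0,1]'
python3 - <<'E'
from cell import env
import cv2
for c in ["wrist","scene"]:
    im=env.read_camera(c)[:,:,::-1]; cv2.imwrite(f"pics/{c}8.png",im)
E
```

```text
t: 18.27
eef_pos: [597.1, -14.4, 252.6]
tcp_rot: [3.14, 0.0, -0.527]
ft_force: [-3.9, -6.4, 1.9]
opening: 0.205
```

View pics/wrist8.png

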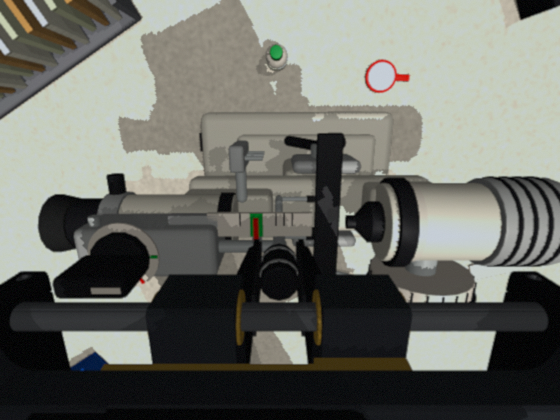

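View pics/scene8.png

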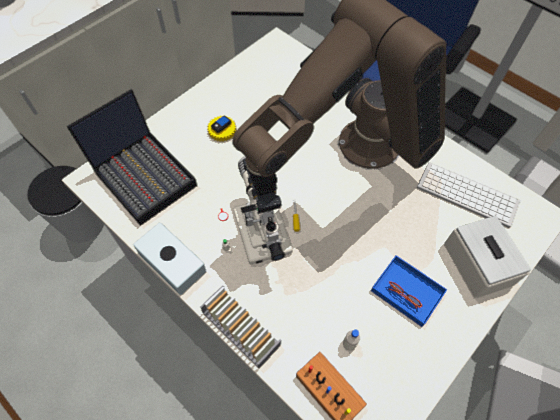

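The pointer at (256, 227) is still mid-band, the lock is in line with the tube at the green dot, and the visible bystanders (tray, spray, drops, trial lens, screwdriver, dock) are where they were.

```bash
python3 -c "
from cell import env;print(env.job_done())"
```

```text
the job is handed in; nothing more can be done
None
```

The lensmeter is ready. I turned the lock knob anticlockwise through 60° until it clicked to free. I then gripped the clamp handle and drew the clamp back about 22 mm, and the gripper was still holding it when I handed in at about 18.4 s.

**Last checks:**
- **Pointer:** the red pointer stood in the green band, within about 1 mm of the middle, and held there for more than a second.
- **Pull:** the wrist read about 7.5 N, against the 8 N spring force expected there. The jaws are open about 19.5 mm on the 20 mm handle.
- **Lock:** its bar stayed in line with the tube, with its white line at the green dot.
- **Other items:** nothing else looked moved. The ruler was hidden behind the arm in the last picture, so I could not check it.

**Disagreements:** the camera and landmark readings for the lock knob and handle differed by up to about 5 mm. One handle reading, partly hidden by a finger, was about 25 mm off, and I discarded it. I relied on the positions felt when the jaws closed, which fit the 115 mm spacing you gave.

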